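Find the high spot of a tray blank on the truing turntable

ROBOT

A 6-joint arm with a two-finger parallel gripper is mounted at the origin on a cart in front of the work surface, level with it; the furniture and walls round the work are solid. World frame = base frame: x ahead of the robot, y to its left, z up, the work surface at z = 0. Lengths are in mm, angles in rad, forces in N, time in s.
With the tool pointing down it reaches from about 300 to 775 mm from the base axis. Payload 14.6 kg.
Tool frame: the origin (TCP) lies where the fingers leave the gripper's body, on its centre line; the fingertips stand 97 mm ahead of it and the grasp point (between the pads) lies ahead of it (grip_depth is the z of the grasp point in the tool frame, in mm); z points along the fingers, y is the line along which they close (so a half turn about z gives the same grasp; the last joint's range is limited). The gripper opens to 94 mm and grips with 3 to 60 N. Pads are 16 mm wide; open, the fingers measure 119 mm over their backs; the gripper's body (75 mm by 177 mm) begins 78 mm behind the grasp point.
Start: joints at [1.271, 0.3, 1.521, -0, 1.321, -0.067], TCP at [126.885, 535.154, 302.646] pointing down, gripper open.
Joint ranges: [-3.03, 3.03], [-0.79, 2.21], [0.23, 2.52], [-1.04, 4.18], [0, 3.07], [-2.55, 2.55]. Speed limits (rad/s): [2.22, 2.22, 2.57, 3.14, 3.14, 3.14].

INTERFACE

Orientations are given as [roll, pitch, yaw] about the fixed x, y, z axes, in that order (R = Rz(yaw) Ry(pitch) Rx(roll)).
In Python, from cell import read_state, camera, sign_off, regions_of, spot_point, grip_depth gives the robot as it stands. The module is installed in compiled form; this text tells all that it offers.
- The arm moves only by the tool send_rows, never from a script. Its argument "series" is a list of rows, each a list of 3 entries, a list of its own where there are three numbers: the shift along the world's x, y, z in mm, then the turn about the world's z in degrees, then the closure, from -1 (fully open) to 1 (shut), so that 0 is half open. A call has 1 to 12 rows; each row shifts and turns the commanded pose from where the row before left it; what a row does not reach is not made up. A row lasts 1/10 s, in which the tool goes at most 50 mm and 8.59 degrees, less where a joint would pass 70% of its speed; a pose out of reach is approached as far as the arm can. A call is refused whole if a number of a shift passes 50 or a number of a turn 8.59, either way. A call with a gripper value outside its range is refused whole. The fingers move at their own pace and stop on an object; "squeeze" is the grip in N (left out, the last holds). Time passes only in rows, so rows that do not move let the fingers close. It gives the time, the measured TCP pose, the force, the opening and the grip force at its end, in the units of the state.
- read_state(): the state, without advancing time (a new reading comes with each control period).
- camera(name): name is "side" or "top"; returns a dict with "color" (480x640x3 uint8, blue, green, red), "fx", "fy", "cx", "cy" (pixels), "camera_from_world" (4x4, takes a point from world to camera coordinates). Camera axes: x right, y down, z forward; pixel columns grow to the right and rows downward; lengths in mm; the calibration is good to about 2 mm. A picture is of the moment at which its call begins. There is no depth.
- sign_off(): hands the job in; it is judged then, once.
Trained networks look in a picture, given as the dict that the camera call returned (one of the last four; its "shot" number tells which), for a name from the list of things; names that differ only in an ending like _2 or _b are one class to them, and where a whole thing is asked for, a point or a joint stands for the part that bears it (a point fixed in the world has none). Each returns a list of dicts, best first, with "confidence" (0 to 1); they miss things now and then, are a little off and sometimes report something else, mostly with a low value. They report only what shows in the picture. A call takes as long as a camera call.
- regions_of(thing, picture): "mask" (480x640 bool, what is visible of it).
- spot_point(thing, picture): "point" ([x, y, z] in mm, in the coordinates of the camera as it stood for that picture, good to about 4 mm: a listed point, or the origin of a listed thing).
The state is a dict: "clock": time; "joints": joint angles; "qd": joint speeds; "effort": joint torques, N m; "eef_pos": TCP position; "eef_rot": TCP orientation; "wrist_force": force on the tool from outside, world axes, zero at the start; "moment": the same for the moment, N m; "finger_gap": finger opening in mm; "finger_force": force on a finger pad.
Only numpy, scipy, OpenCV 4.12 (cv2) and the standard library are available. Lean on these libraries where they do the work, as an engineer would, in place of code of your own. Each camera call takes 0.05 s, during which the arm holds its last target. There are 200 camera calls.

TASK

The round wooden tray blank clamped on the turntable is out of round. Turn it slowly by the square knob (well under half a turn a second), watching the gauge needle, until the blank's highest spot stands at the feeler - there is a lesser high spot too, which is not the one wanted - and leave it at rest there with the needle at its furthest and the knob let go. Do not touch the gauge, and leave the sanding block, the jar and the charcoal where they stand.

Things in the scene. Friction and masses are not known exactly. Their poses are not given: they have to be found in the camera images.
- knob (a point): Centre, half-way up, of the dark steel square knob, on its upright turning axis: 34 x 34 mm across flats, 50 mm tall, from 76 to 126 mm above the table. Its foot is a flat washer of 32 mm radius; round that lies the wooden tray blank, about 95 mm in radius (101 mm at the high spot), top 70 mm above the table. The point's x and y axes are square to the flats and turn with the knob; z is up.
- turntable (a joint): Angle of turntable, knob and clamped blank together, rad, counter-clockwise from above positive. Turns either way without a stop (over two turns each way), against a drag of 0.1 to 0.3 N m in all, and stays where it is left. The blank was clamped at a random angle, so neither this value nor the knob tells where the high spot is.
- needle (a joint): Gauge needle angle, rad. A ball feeler on the lever's short arm is sprung against the blank's rim; a bulge in the rim swings the needle. About -0.02 where the rim is true, about 0.11 with the lesser high spot's top at the feeler, about 0.24 with the true one's. Each bulge lifts it over 0.4 to 0.6 rad of turning either side of its top; the tops are 2.3 rad apart round the blank.
- needle_tip (a point): Free tip of the black needle, 110 mm from its pivot, 57 mm above the table, over a white scale plate with black ticks beside the blank. As the reading rises the tip moves clockwise, seen from above, by up to about 29 mm.
- stand: The fixed wooden base board, 230 x 360 x 18 mm on 6 mm feet; origin on the table straight below the knob's axis, z up. The feeler touches the blank's rim in the direction of the stand's +y axis from the knob; gauge and needle lie from there out to 240 mm from the axis, nowhere higher than 75 mm above the table.
- gauge: The gauge (pillars, white scale plate, and the needle lever on it), fixed on the stand; its origin and axes are those of the stand. It must not be touched.
- sand_block_mid (a point): Middle of a grey sanding block, 48 x 74 x 28 mm, lying loose on the table beside the stand; a bystander.
- small_jar_mid (a point): Middle of a small lidded glass jar, 42 mm across and 54 mm tall, loose on the table beside the stand; a bystander.
- charcoal_mid (a point): Middle of a black charcoal stick, 22 x 60 x 18 mm, loose on the table beside the stand; a bystander.

How it is judged (in metres and radians):
At the end, for the whole second after the job is handed in: The needle stands within about a tenth of its furthest reading (above 0.21 rad; about 0.2 rad of turning either side of the top of the high spot), turntable and needle at rest (value of joint needle above 0.21 rad and not (velocity of joint turntable above 0.05 rad/s or velocity of joint turntable below -0.05 rad/s) and not (velocity of joint needle above 0.1 rad/s or velocity of joint needle below -0.1 rad/s)); the robot touches nothing.
It fails at once if the turntable is spun faster than 3 rad/s (velocity of joint turntable above 3 rad/s or velocity of joint turntable below -3 rad/s).
It fails at once if the robot touches the gauge or its needle (contact force between gauge and the fingers above 1 N or contact force between gauge and the arm above 1 N).
It fails at once if a bystander is moved by more than 2 cm (distance of any of sand_block_mid, small_jar_mid, charcoal_mid from where it was at the start of the episode above 0.02 m).
It also fails if it takes over 61 s, if anything falls off the work surface, if the arm or the gripper's body presses on something with over 40 N, if the wrist force passes 120 N, or if a joint passes its speed limit or range.

## Working session

There is one attempt and no reset: what is moved stays moved. The work goes in short steps, Python scripts to look and compute and a tool call to move; the robot and the scene stay as the last step left them, time stands still between calls to the robot, and variables do not carry over. Pictures are saved under pics/ and viewed, at most 10 in all, crops included, and the job is handed in when it is done.

Besides the shell and the picture viewer there is one more tool, called after ">>>" as name([rows], argument=value, ...), one row to a line, values as JSON. send_rows: Moves the arm, as the interface text tells. Its arguments: {"type":"object","properties":{"series":{"type":"array"},"squeeze":{"type":"number"}},"required":["series"]}

```bash
mkdir -p pics
cat > h.py <<'E'
from cell import *
import numpy as np, cv2
def world(p,pic):
    return (np.linalg.inv(pic["camera_from_world"])@np.r_[p,1])[:3]
def pix(w,pic):
    c=(pic["camera_from_world"]@np.r_[w,1])[:3]
    return np.array([pic["fx"]*c[0]/c[2]+pic["cx"],pic["fy"]*c[1]/c[2]+pic["cy"]])
def onz(uv,z,pic):
    M=np.linalg.inv(pic["camera_from_world"]); o=M[:3,3]
    d=M[:3,:3]@np.array([(uv[0]-pic["cx"])/pic["fx"],(uv[1]-pic["cy"])/pic["fy"],1])
    return o+d*(z-o[2])/d[2]
E
python3 - <<'E'
from h import *
np.set_printoptions(precision=1,suppress=True)
print(grip_depth, read_state())
ims=[]
for n in("top","side"):
    p=camera(n); cv2.imwrite(f"pics/{n}0.png",p["color"])
    print(n,np.linalg.inv(p["camera_from_world"])[:3,3],p["fx"])
    for t in("knob","needle_tip","stand","sand_block_mid","small_jar_mid","charcoal_mid"):
        for r in spot_point(t,p)[:2]: print(t,r["confidence"],world(r["point"],p),pix(world(r["point"],p),p))
    k=regions_of("knob",p)
    if k:
        m=k[0]["mask"]; print("knob mask",m.sum(),cv2.minAreaRect(np.argwhere(m)[:,::-1].astype(np.float32)))
E
```

```text
78.39999999999999 {'clock': 0.0, 'joints': array([ 1.3,  0.3,  1.5, -0. ,  1.3, -0.1]), 'qd': array([-0.,  0.,  0., -0.,  0.,  0.]), 'effort': array([ -0. , -53.2, -35.3,   0.1,   0. ,  -0. ]), 'eef_pos': array([126.9, 535. , 302.1]), 'eef_rot': array([-3.1, -0. ,  2.9]), 'wrist_force': array([0.9, 0.3, 0.8]), 'moment': array([-0. ,  0.1, -0. ]), 'finger_force': 0.0, 'finger_gap': 93.98396215862684}
top [ 522.6  -13.9 1308. ] 547.9484060254211
knob 0.67 [578.8  29.3 101. ] [304.  241.3]
needle_tip 0.45 [683.  215.7  60.2] [222.7 197.8]
stand 0.81 [579.9  25.2  -2.3] [307.2 242.8]
sand_block_mid 0.63 [ 477.4 -155.9   13.7] [384.5 285. ]
small_jar_mid 0.72 [ 579.6 -214.6   30.7] [409.8 240.9]
charcoal_mid 0.47 [ 371.6 -128.4    5.8] [373.2 329.8]
knob mask 5495 ((305.5, 243.0), (84.0, 81.0), 90.0)
side [ 587.4 -831.8  637.5] 527.2489033445838
knob 0.67 [ 579.1 -212.5   25.2] [340.8 331.7]
knob 0.57 [578.7  28.6 102.7] [342.3 212.6]
needle_tip 0.69 [577.8  29.  101.5] [341.9 213. ]
needle_tip 0.54 [674.7 222.2  58.8] [385.7 184.2]
stand 0.68 [579.7  27.    0.9] [342.7 255.8]
small_jar_mid 0.78 [ 580.8 -209.9   21.7] [341.8 332.1]
small_jar_mid 0.41 [574.6  28.5 100.8] [340.2 213.4]
charcoal_mid 0.89 [ 370.7 -134.7    9.2] [224.  305.2]
knob mask 5327 ((340.0, 232.5), (69.0, 100.0), 90.0)
```

View pics/top0.png

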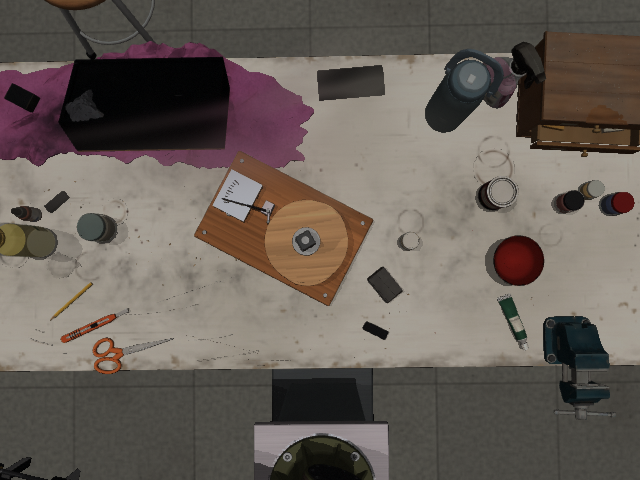

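View pics/side0.png

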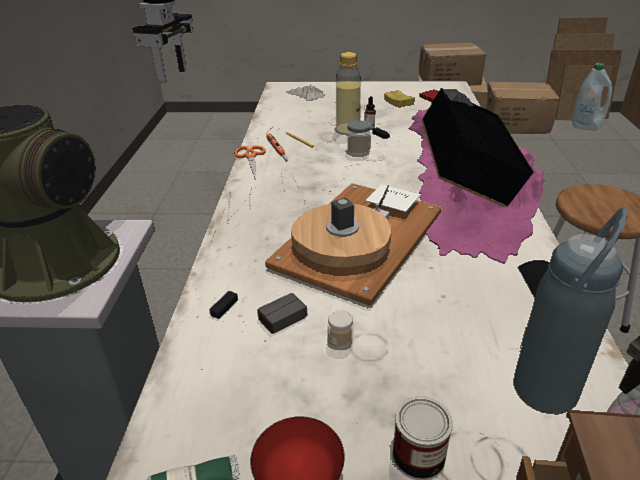

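The knob is near (579, 29, 101) mm, at top pixel (305, 241). The board points up and to the left, with the needle tip near (222, 198) and its pivot near (268, 208). The bystanders are right of and below the stand. Next I need the yaw of the knob's flats and a zero for the needle.

Run:
```python
from h import *
p=camera("top"); im=p["color"]
a=cv2.resize(im[226:258,288:324],None,fx=11,fy=11,interpolation=cv2.INTER_CUBIC)
b=cv2.resize(im[160:224,204:288],None,fx=4.7,fy=5.5,interpolation=cv2.INTER_CUBIC)
h=min(len(a),len(b)); cv2.imwrite("pics/c1.png",np.hstack([a[:h],b[:h]]))
print(a.shape,b.shape)
for ang in range(0,90,10):
    pass
# fit of top-face square: projected square, mean dark/edge contrast
g=cv2.GaussianBlur(cv2.cvtColor(im,cv2.COLOR_BGR2GRAY),(0,0),.6).astype(np.float32)
best=[]
t=np.linspace(-.85,.85,15)
def samp(c,ang,half):
    R=np.array([[np.cos(ang),-np.sin(ang)],[np.sin(ang),np.cos(ang)]])
    q=np.array([R@v for s in t*17 for v in((half,s),(-half,s),(s,half),(s,-half))])+c
    uv=np.array([pix([*w,126],p) for w in q],np.float32)
    return cv2.remap(g,uv[:,0].copy(),uv[:,1].copy(),1).reshape(-1,4)
for dx in(-4,-2,0,2,4):
  for dy in(-4,-2,0,2,4):
    for d in range(0,90,3):
      c=np.array([579+dx,29+dy]); A=samp(c,np.radians(d),15);B=samp(c,np.radians(d),19.5)
      best.append((np.abs((B-A).mean(0)).sum(),d,*c))
print(sorted(best)[-8:])
print(pix([579,29,126],p))
```

```text
(352, 396, 3) (352, 395, 3)
[(np.float32(203.16089), 33, np.int64(579), np.int64(25)), (np.float32(204.63861), 27, np.int64(579), np.int64(25)), (np.float32(205.75795), 36, np.int64(579), np.int64(27)), (np.float32(206.12476), 24, np.int64(579), np.int64(27)), (np.float32(207.06029), 30, np.int64(579), np.int64(25)), (np.float32(217.08478), 33, np.int64(579), np.int64(27)), (np.float32(217.59644), 27, np.int64(579), np.int64(27)), (np.float32(221.2692), 30, np.int64(579), np.int64(27))]
[303.67687325 240.65675165]
```

View pics/c1.png

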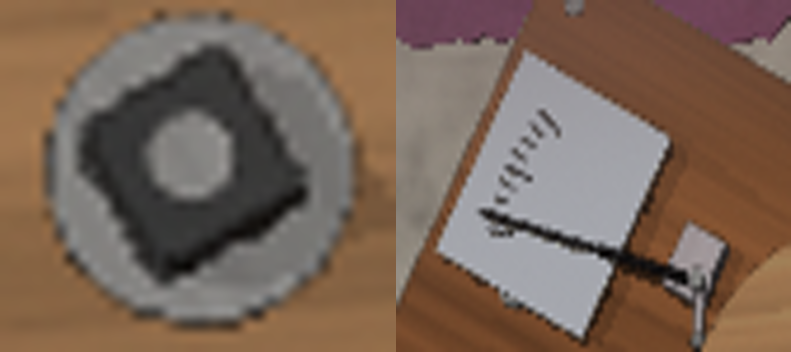

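>>> send_rows([
  [[25,-28,0],-7.6,-1],
  [[25,-28,0],-7.6,-1],
  [[25,-28,0],-7.6,-1],
  [[25,-28,0],-7.6,-1],
  [[25,-28,0],-7.6,-1],
  [[25,-28,0],-7.6,-1],
  [[25,-28,0],-7.6,-1],
  [[25,-28,0],-7.6,-1],
  [[25,-28,0],-7.6,-1],
], squeeze=25)

```text
clock: 1.75
eef_pos: [352.7, 281.9, 302.9]
eef_rot: [3.141, -0.0, 1.71]
wrist_force: [0.2, -0.4, 0.5]
finger_gap: 94.3
finger_force: 0.0
```

>>> send_rows([
  [[25,-28,0],-7.6,-1],
  [[25,-28,0],-7.6,-1],
  [[25,-28,0],-7.6,-1],
  [[25,-28,0],-7.6,-1],
  [[25,-28,0],-7.6,-1],
  [[25,-28,0],-7.6,-1],
  [[25,-28,0],-7.6,-1],
  [[25,-28,0],-7.6,-1],
  [[25,-28,0],-7.6,-1],
  [[0,0,0],0,-1],
  [[0,0,0],0,-1],
])

```text
clock: 2.85
eef_pos: [576.9, 30.8, 302.2]
eef_rot: [-3.141, 0.001, 0.521]
wrist_force: [-0.0, -0.2, 0.1]
finger_gap: 93.8
finger_force: 0.0
```

```bash
cat >> h.py <<'E'
PV=np.array([266.6,210.9])
def needle(p):
    g=cv2.cvtColor(p["color"],cv2.COLOR_BGR2GRAY)
    v,u=np.mgrid[:480,:640]; du=u-PV[0]; dv=v-PV[1]; r=np.hypot(du,dv); a=np.arctan2(-dv,-du)  # + = up = clockwise for tip on left
    ref=np.arctan2(12.4,44.7)
    m=(r>24)&(r<33)&(a-ref>-.25)&(a-ref<.5)&(g<70)
    return (a[m]*1).mean()-ref if m.sum() else None, int(m.sum())
def show(n,p,name):
    cv2.imwrite("pics/"+name,p["color"])
E
python3 - <<'E'
from h import *
s=read_state(); print(s["clock"],s["eef_pos"].round(1),s["eef_rot"].round(3),np.degrees(s["eef_rot"][2]),s["joints"].round(3))
p=camera("top"); print(needle(p),[ (r["confidence"],world(r["point"],p).round(0)) for r in spot_point("needle_tip",p)])
cv2.imwrite("pics/t2.png",p["color"][100:340,150:470])
E
```

```text
2.85 [576.9  30.8 302.2] [-3.141e+00  1.000e-03  5.210e-01] 29.868034450327663 [-0.01   0.363  1.439  0.     1.341  1.039]
(np.float64(0.008521116703454124), 15) [(0.47, array([682., 218.,  60.]))]
```

View pics/t2.png

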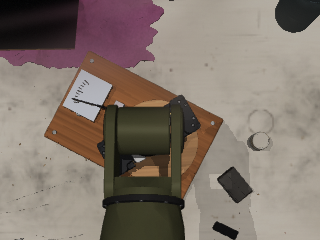

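The needle and scale stay visible with the arm over the knob. I'll go down to a TCP height of about 182 mm and grip.

>>> send_rows([
  [[2,-3,-20],0,-1],
  [[0,0,-20],0,-1],
  [[0,0,-20],0,-1],
  [[0,0,-20],0,-1],
  [[0,0,-20],0,-1],
  [[0,0,-20],0,-1],
  [[0,0,0],0,-1],
  [[0,0,0],0,-0.5],
  [[0,0,0],0,0],
  [[0,0,0],0,0.5],
  [[0,0,0],0,1],
  [[0,0,0],0,1],
])

```text
clock: 4.15
eef_pos: [578.9, 28.2, 183.0]
eef_rot: [3.141, -0.0, 0.521]
wrist_force: [0.1, 0.5, 0.3]
finger_gap: 57.2
finger_force: 0.0
```

>>> send_rows([
  [[0,0,0],0,1],
  [[0,0,0],0,1],
  [[0,0,0],0,1],
])

```text
clock: 4.45
eef_pos: [579.4, 27.1, 182.6]
eef_rot: [3.139, -0.0, 0.521]
wrist_force: [11.8, -16.5, -10.4]
finger_gap: 34.1
finger_force: 25.4
```

```bash
cat > look.py <<'E'
from h import *
s=read_state(); p=camera("top"); print(s["clock"],"yaw",np.degrees(s["eef_rot"][2]).round(1),"q6",s["joints"][5].round(2),s["eef_pos"].round(1),"F",s["wrist_force"].round(1),"M",s["moment"].round(2),"gap",round(s["finger_gap"],1),"NEEDLE",needle(p),[world(r["point"],p).round(0) for r in spot_point("needle_tip",p)[:1]])
E
python3 look.py
```

```text
4.45 yaw 29.9 q6 1.03 [579.4  27.1 182.6] F [ 11.8 -16.5 -10.4] M [-1.86 -1.34  0.17] gap 34.1 NEEDLE (np.float64(0.006387171487615473), 16) [array([683., 213.,  59.])]
```

Gripped, with a 34.1 mm gap. The side force of about 20 N shows a small offset, so I'll ease it and start turning.

>>> send_rows([
  [[1,-1.5,0],0,1],
  [[0,0,0],0,1],
])

```text
clock: 4.75
eef_pos: [579.7, 26.8, 182.6]
eef_rot: [-3.141, 0.001, 0.522]
wrist_force: [-3.7, 0.8, 0.9]
finger_gap: 34.2
finger_force: 25.0
```

>>> send_rows([
  [[0,0,0],2,1],
  [[0,0,0],4,1],
  [[0,0,0],4,1],
  [[0,0,0],4,1],
  [[0,0,0],4,1],
  [[0,0,0],4,1],
  [[0,0,0],2,1],
  [[0,0,0],0,1],
])

```text
clock: 5.55
eef_pos: [579.6, 26.9, 182.6]
eef_rot: [-3.141, 0.0, 0.941]
wrist_force: [-4.3, 1.7, 2.0]
finger_gap: 33.6
finger_force: 25.0
```

```bash
python3 look.py
```

```text
5.55 yaw 53.9 q6 0.61 [579.6  26.9 182.6] F [-4.3  1.7  2. ] M [0.15 0.6  0.15] gap 33.6 NEEDLE (np.float64(0.00035660672366311097), 15) [array([683., 215.,  59.])]
```

Well centred. I'll go on in steps of about 30°.

>>> send_rows([
  [[0,0,0],2,1],
  [[0,0,0],4,1],
  [[0,0,0],4,1],
  [[0,0,0],4,1],
  [[0,0,0],4,1],
  [[0,0,0],4,1],
  [[0,0,0],4,1],
  [[0,0,0],2,1],
  [[0,0,0],0,1],
])

```text
clock: 6.55
eef_pos: [579.6, 26.9, 182.6]
eef_rot: [-3.141, -0.0, 1.429]
wrist_force: [-6.0, 2.5, 2.9]
finger_gap: 33.7
finger_force: 25.0
```

```bash
python3 look.py
```

```text
6.55 yaw 81.9 q6 0.12 [579.6  26.9 182.6] F [-6.   2.5  2.9] M [0.26 0.59 0.19] gap 33.7 NEEDLE (np.float64(0.00035660672366311097), 15) [array([684., 217.,  58.])]
```

>>> send_rows([
  [[0,0,0],2,1],
  [[0,0,0],4,1],
  [[0,0,0],4,1],
  [[0,0,0],4,1],
  [[0,0,0],4,1],
  [[0,0,0],4,1],
  [[0,0,0],4,1],
  [[0,0,0],2,1],
  [[0,0,0],0,1],
])

```text
clock: 7.55
eef_pos: [579.5, 26.9, 182.6]
eef_rot: [-3.141, -0.001, 1.918]
wrist_force: [-6.4, 2.6, 3.3]
finger_gap: 33.6
finger_force: 25.0
```

```bash
python3 look.py
```

```text
7.55 yaw 109.9 q6 -0.36 [579.5  26.9 182.6] F [-6.4  2.6  3.3] M [0.4  0.69 0.23] gap 33.6 NEEDLE (np.float64(0.008521116703454124), 15) [array([685., 215.,  58.])]
```

>>> send_rows([
  [[0,0,0],2,1],
  [[0,0,0],4,1],
  [[0,0,0],4,1],
  [[0,0,0],4,1],
  [[0,0,0],4,1],
  [[0,0,0],4,1],
  [[0,0,0],4,1],
  [[0,0,0],2,1],
  [[0,0,0],0,1],
])

```text
clock: 8.55
eef_pos: [579.5, 26.9, 182.6]
eef_rot: [-3.141, -0.001, 2.406]
wrist_force: [-7.8, 2.8, 4.0]
finger_gap: 33.8
finger_force: 25.0
```

```bash
python3 look.py
```

```text
8.55 yaw 137.9 q6 -0.85 [579.5  26.9 182.6] F [-7.8  2.8  4. ] M [0.41 0.82 0.28] gap 33.8 NEEDLE (np.float64(0.1434222357166473), 11) [array([697., 213.,  63.])]
```

>>> send_rows([
  [[0,0,0],2,1],
  [[0,0,0],4,1],
  [[0,0,0],4,1],
  [[0,0,0],4,1],
  [[0,0,0],2,1],
  [[0,0,0],0,1],
])

```text
clock: 9.25
eef_pos: [579.4, 26.8, 182.6]
eef_rot: [-3.141, -0.002, 2.686]
wrist_force: [-7.6, 1.4, 3.2]
finger_gap: 34.0
finger_force: 25.0
```

```bash
python3 look.py
```

```text
9.25 yaw 153.9 q6 -1.13 [579.4  26.8 182.6] F [-7.6  1.4  3.2] M [0.34 0.89 0.29] gap 34.0 NEEDLE (np.float64(0.07570416101207211), 14) [array([690., 215.,  62.])]
```

The top at yaw ≈ 140° reads only about 0.12, so that is the lesser spot. The true one is then near yaw 8° or 272°. The slightly raised reading at the start hints at 8°, and it can be reached without regrasping, so I'll turn back.

>>> send_rows([
  [[0,0,0],-2,1],
  [[0,0,0],-5,1],
  [[0,0,0],-5,1],
  [[0,0,0],-5,1],
  [[0,0,0],-5,1],
  [[0,0,0],-5,1],
  [[0,0,0],-5,1],
  [[0,0,0],-5,1],
  [[0,0,0],-5,1],
  [[0,0,0],-5,1],
  [[0,0,0],-5,1],
  [[0,0,0],-5,1],
])

```text
clock: 10.55
eef_pos: [579.5, 26.9, 182.6]
eef_rot: [-3.141, -0.0, 1.686]
wrist_force: [-5.7, 2.1, 1.9]
finger_gap: 33.9
finger_force: 25.0
```

>>> send_rows([
  [[0,0,0],-5,1],
  [[0,0,0],-5,1],
  [[0,0,0],-5,1],
  [[0,0,0],-5,1],
  [[0,0,0],-5,1],
  [[0,0,0],-5,1],
  [[0,0,0],-5,1],
  [[0,0,0],-5,1],
  [[0,0,0],-5,1],
  [[0,0,0],-5,1],
  [[0,0,0],-5,1],
  [[0,0,0],-5,1],
])

```text
clock: 11.75
eef_pos: [579.7, 26.8, 182.6]
eef_rot: [-3.141, 0.001, 0.639]
wrist_force: [-4.5, 1.2, 1.7]
finger_gap: 33.7
finger_force: 25.0
```

>>> send_rows([
  [[0,0,0],-5,1],
  [[0,0,0],-5,1],
  [[0,0,0],-5,1],
  [[0,0,0],-2,1],
  [[0,0,0],0,1],
])

```text
clock: 12.25
eef_pos: [579.7, 26.8, 182.6]
eef_rot: [-3.141, 0.001, 0.345]
wrist_force: [-4.7, 1.9, 2.5]
finger_gap: 33.9
finger_force: 25.0
```

```bash
python3 look.py
```

```text
12.25 yaw 19.8 q6 1.21 [579.7  26.8 182.6] F [-4.7  1.9  2.5] M [ 0.13  0.71 -0.17] gap 33.9 NEEDLE (np.float64(0.008521116703454124), 15) [array([685., 217.,  60.])]
```

Still flat at yaw 20°, so the true spot is at 272°, the same as −88°. I'll continue to about −46°, then regrasp a quarter turn back.

>>> send_rows([
  [[0,0,0],-3,1],
  [[0,0,0],-5,1],
  [[0,0,0],-5,1],
  [[0,0,0],-5,1],
  [[0,0,0],-5,1],
  [[0,0,0],-5,1],
  [[0,0,0],-5,1],
  [[0,0,0],-5,1],
  [[0,0,0],-5,1],
  [[0,0,0],-5,1],
  [[0,0,0],-5,1],
  [[0,0,0],-5,1],
])

```text
clock: 13.55
eef_pos: [579.7, 26.7, 182.6]
eef_rot: [3.141, 0.001, -0.668]
wrist_force: [-6.4, 0.4, 2.9]
finger_gap: 34.1
finger_force: 25.0
```

>>> send_rows([
  [[0,0,0],-5,1],
  [[0,0,0],-3,1],
  [[0,0,0],0,1],
])

```text
clock: 13.85
eef_pos: [579.6, 26.6, 182.6]
eef_rot: [3.141, 0.001, -0.807]
wrist_force: [-5.9, 0.5, 2.8]
finger_gap: 33.5
finger_force: 25.0
```

```bash
python3 look.py
```

```text
13.85 yaw -46.2 q6 2.36 [579.6  26.6 182.6] F [-5.9  0.5  2.8] M [ 0.13  0.8  -0.18] gap 33.5 NEEDLE (np.float64(0.008521116703454124), 15) [array([685., 216.,  61.])]
```

>>> send_rows([
  [[0,0,0],0,-1],
  [[0,0,0],0,-1],
  [[0,0,0],0,-1],
  [[0,0,0],0,-1],
  [[0,0,0],0,-1],
  [[0,0,0],0,-1],
  [[0,0,0],0,-1],
])

```text
clock: 14.65
eef_pos: [579.9, 26.7, 182.7]
eef_rot: [3.142, -0.0, -0.805]
wrist_force: [-0.8, 0.2, 0.6]
finger_gap: 86.2
finger_force: 0.0
```

>>> send_rows([
  [[0,0,0],7.5,-1],
  [[0,0,0],7.5,-1],
  [[0,0,0],7.5,-1],
  [[0,0,0],7.5,-1],
  [[0,0,0],7.5,-1],
  [[0,0,0],7.5,-1],
  [[0,0,0],7.5,-1],
  [[0,0,0],7.5,-1],
  [[0,0,0],7.5,-1],
  [[0,0,0],7.5,-1],
  [[0,0,0],7.5,-1],
  [[0,0,0],7.5,-1],
])

```text
clock: 15.85
eef_pos: [579.9, 26.7, 182.7]
eef_rot: [3.142, -0.0, 0.771]
wrist_force: [-0.1, -0.1, 0.9]
finger_gap: 93.8
finger_force: 0.0
```

>>> send_rows([
  [[0,0,0],0,-1],
  [[0,0,0],0,-0.5],
  [[0,0,0],0,0],
  [[0,0,0],0,0.5],
  [[0,0,0],0,1],
  [[0,0,0],0,1],
  [[0,0,0],0,1],
  [[0,0,0],0,1],
  [[0,0,0],0,1],
])

```text
clock: 16.75
eef_pos: [579.7, 26.8, 182.6]
eef_rot: [-3.141, 0.0, 0.765]
wrist_force: [-10.6, 10.2, 11.7]
finger_gap: 34.2
finger_force: 25.0
```

```bash
python3 look.py
```

```text
16.75 yaw 43.9 q6 0.79 [579.7  26.8 182.6] F [-10.6  10.2  11.7] M [ 1.54  1.87 -0.02] gap 34.2 NEEDLE (np.float64(0.0023813423527436206), 14) [array([684., 217.,  60.])]
```

Regrasped. Now −26° toward the expected top at about 2°, then a look.

>>> send_rows([
  [[-0.5,0.5,0],-2,1],
  [[0,0,0],-4,1],
  [[0,0,0],-4,1],
  [[0,0,0],-4,1],
  [[0,0,0],-4,1],
  [[0,0,0],-4,1],
  [[0,0,0],-4,1],
  [[0,0,0],0,1],
])

```text
clock: 17.65
eef_pos: [579.6, 26.9, 182.7]
eef_rot: [3.141, -0.001, 0.31]
wrist_force: [3.5, -2.8, -2.7]
finger_gap: 34.0
finger_force: 25.0
```

```bash
python3 look.py
```

```text
17.65 yaw 17.8 q6 1.24 [579.6  26.9 182.7] F [ 3.5 -2.8 -2.7] M [-0.19 -0.21 -0.19] gap 34.0 NEEDLE (np.float64(0.19061013528651982), 13) [array([701., 212.,  58.])]
```

>>> send_rows([
  [[0,0,0],-2,1],
  [[0,0,0],-3,1],
  [[0,0,0],-3,1],
  [[0,0,0],-2,1],
  [[0,0,0],0,1],
])

```text
clock: 18.25
eef_pos: [579.6, 26.8, 182.6]
eef_rot: [3.141, -0.001, 0.138]
wrist_force: [4.0, -4.0, -2.3]
finger_gap: 34.1
finger_force: 25.0
```

```bash
python3 look.py
```

```text
18.25 yaw 7.9 q6 1.42 [579.6  26.8 182.6] F [ 4.  -4.  -2.3] M [-0.3  -0.36 -0.19] gap 34.1 NEEDLE (np.float64(0.2577976647797845), 13) [array([708., 206.,  59.])]
```

>>> send_rows([
  [[0,0,0],-2,1],
  [[0,0,0],-3,1],
  [[0,0,0],0,1],
])

```text
clock: 18.65
eef_pos: [579.6, 26.8, 182.7]
eef_rot: [3.141, -0.001, 0.05]
wrist_force: [3.9, -5.1, -2.3]
finger_gap: 34.1
finger_force: 25.0
```

```bash
python3 look.py
```

```text
18.65 yaw 2.9 q6 1.5 [579.6  26.8 182.7] F [ 3.9 -5.1 -2.3] M [-0.39 -0.36 -0.2 ] gap 34.1 NEEDLE (np.float64(0.27563394583151746), 12) [array([711., 206.,  61.])]
```

>>> send_rows([
  [[0,0,0],-3,1],
  [[0,0,0],-4,1],
  [[0,0,0],-3,1],
  [[0,0,0],0,1],
])

```text
clock: 19.15
eef_pos: [579.6, 26.8, 182.7]
eef_rot: [3.141, -0.001, -0.125]
wrist_force: [3.6, -4.9, -1.9]
finger_gap: 34.1
finger_force: 25.0
```

```bash
python3 look.py
```

```text
19.15 yaw -7.2 q6 1.68 [579.6  26.8 182.7] F [ 3.6 -4.9 -1.9] M [-0.46 -0.41 -0.2 ] gap 34.1 NEEDLE (np.float64(0.27051308255423545), 11) [array([709., 208.,  58.])]
```

The top lies between +3° and −7°. I'll go back 5°, then open and lift.

>>> send_rows([
  [[0,0,0],2,1],
  [[0,0,0],3,1],
  [[0,0,0],0,1],
  [[0,0,0],0,0.5],
  [[0,0,0],0,0],
  [[0,0,0],0,-0.5],
  [[0,0,0],0,-1],
  [[0,0,0],0,-1],
  [[0,0,0],0,-1],
  [[0,0,0],0,-1],
  [[0,0,0],0,-1],
  [[0,0,0],0,-1],
])

```text
clock: 20.45
eef_pos: [579.4, 27.2, 182.7]
eef_rot: [3.142, -0.0, -0.037]
wrist_force: [0.2, 0.6, -0.0]
finger_gap: 92.6
finger_force: 0.0
```

>>> send_rows([
  [[0,0,10],0,-1],
  [[0,0,20],0,-1],
  [[0,0,20],0,-1],
  [[0,0,20],0,-1],
  [[0,0,20],0,-1],
  [[0,0,20],0,-1],
  [[0,0,0],0,-1],
  [[0,0,0],0,-1],
  [[0,0,0],0,-1],
])

```text
clock: 21.35
eef_pos: [579.1, 27.1, 291.6]
eef_rot: [3.142, 0.002, -0.037]
wrist_force: [0.1, -0.7, -0.0]
finger_gap: 94.3
finger_force: 0.0
```

```bash
python3 look.py
python3 - <<'E'
from h import *
p=camera("top"); print(needle(p)); cv2.imwrite("pics/f.png",cv2.resize(p["color"][140:300,180:400],None,fx=3,fy=3))
E
```

```text
21.35 yaw -2.1 q6 1.59 [579.1  27.1 291.6] F [ 0.1 -0.7 -0. ] M [ 0.02  0.12 -0.02] gap 94.3 NEEDLE (np.float64(0.27563394583151746), 12) [array([708., 207.,  58.])]
(np.float64(0.27563394583151746), 12)
```

View pics/f.png

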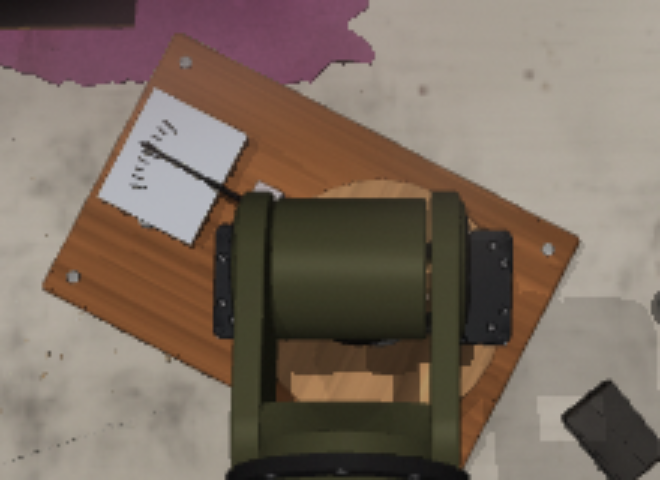

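The needle tip stands well up the scale, at crop pixel (145, 147). That is about 0.27 rad above baseline and unchanged since the release. The gripper is open and clear above the knob.

```bash
python3 -c "from cell import *; print(sign_off())"
```

```text
the job is handed in; nothing more can be done
None
```

The blank's true high spot stands at the feeler: the needle has swung about 0.27 rad from its true-rim rest, a reading of about 0.25. The knob is let go, the gripper is clear, and the job was handed in at about 21 s; no verdict was shown.

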